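# Bolt a saxophone key into its holding jig

## Task

Lock the saxophone key into its holding jig: with the fingertips, push the red knob gently along the L-shaped slot to the corner, so that the flat bolt slides across over the key, and then push it round the corner and along the short leg, fully to its end. Only push the knob, never pinch it or lift it, leave the key lying in its saddles, and do not disturb the glue bottle, the cork roll or the screwdriver.

Things in the scene. Friction and masses are not known exactly. Their poses are not given: they have to be found in the camera images.
- jig: Fixed jig: wooden base 120 x 250 x 12 mm (x, y, z), origin at the centre of its underside; x is roughly away from the robot, y roughly to its left. Its right part (y -115 to +25, x -50 to +50 mm) has a blue cover, top 38 mm above the worktop, with an L-shaped slot 15 mm wide. The left part holds the key between cork saddles. Only the knob stands above the cover (screw heads 1.5 mm)
- slot_start (a point): pin axis at the start of the slot's long leg, at the height of the cover's top; axes as the jig's. The long leg runs from here 70 mm along the jig's +y to slot_corner
- slot_corner (a point): pin axis at the slot's corner, at the height of the cover's top; axes as the jig's. The short leg runs from here 35 mm along the jig's +x to slot_end; the inner corner is rounded, radius 6 mm
- slot_end (a point): pin axis at the end of the short leg, at the height of the cover's top; axes as the jig's. Beyond it a wall shelf overhangs: front edge at world x 0.605 m, underside 0.574 m above the worktop, for y above -0.32 m: keep the wrist clear of it
- knob (a point): centre of the red upright cylindrical knob, 22 mm in diameter, 40 mm high, 42 to 82 mm above the worktop (4 to 44 mm above the cover). The 12 mm steel pin below it runs in the slot with 1.5 mm play each side. Axes as the jig's. It starts in the first 25 mm of the long leg, moves with about 2 to 4 N and stays there; never press it with over 30 N
- bolt_bar (a joint): travel of the dark steel bolt and of the knob along the long leg (jig +y), m: 0 at slot_start, 0.070 at slot_corner and all along the short leg, give or take the slot's play (up to 1.5 mm more against the end)
- pin_cross (a joint): travel of the knob along the short leg (jig +x), m: 0 in the long leg (give or take 1.5 mm), 0.035 at slot_end (up to 1.5 mm more against the end)
- pin_lift (a joint): how far the knob and its pin are lifted, m: 0 when down; the pin rests by its own weight (0.1 kg) and can be drawn up out of the slot, which is not allowed
- key_mid (a point): middle of the loose brass saxophone key, 51 x 82 x 9 mm, that lies on the left-hand part of the jig, its 5 mm tube along the jig's x; its top is 21 mm above the worktop, 3 mm below the bolt that slides over it
- bottle_mid (a point): middle of a small upright glue bottle, 22 mm in diameter, 70 mm high, near the jig's near left side
- cork_mid (a point): middle of a brown cork roll, 28 mm in diameter, 18 mm high, to the right of the jig
- screwdriver_mid (a point): middle of a small screwdriver, 140 x 12 x 12 mm, lying to the left of the jig

How it is judged:
On the way:
1. the knob has been pushed along the long leg to the corner (bolt within 6 mm of full travel), still in the long leg's line (value of joint bolt_bar above 0.064 m and value of joint pin_cross below 0.012 m).
At the end, for the whole second after the job is handed in: The knob stands down in the slot at the end of the short leg (within 4 mm of slot_end along the leg), the bolt across over the key (travel over 66.5 mm), at rest; the key lies in its saddles within 10 mm of where it lay (value of joint bolt_bar above 0.0665 m and value of joint pin_cross above 0.031 m and value of joint pin_lift below 0.004 m and velocity of joint pin_cross between -0.01 and 0.01 m/s and velocity of joint bolt_bar between -0.01 and 0.01 m/s and z of key_mid in the frame of jig below 0.02 m and distance of key_mid from where it was at the start of the episode below 0.01 m); the robot touches nothing.
It fails at once if the knob is lifted by more than 6 mm (value of joint pin_lift above 0.006 m).
It fails at once if the knob is pinched or pushed hard (more than 38 N between fingers and knob) (contact force between the fingers and pin_lift above 38 N).
It fails at once if the saxophone key is moved by more than 10 mm (distance of key_mid from where it was at the start of the episode above 0.01 m).
It fails at once if the glue bottle is moved by more than 20 mm or knocked over (distance of bottle_mid from where it was at the start of the episode above 0.02 m or angle between bottle_mid's own z axis and vertical above 0.5 rad).
It fails at once if the cork roll or the screwdriver is moved by more than 20 mm (distance of any of cork_mid, screwdriver_mid from where it was at the start of the episode above 0.02 m).
It also fails if it takes over 40 s, if anything falls off the work surface, if the arm or the gripper's body presses on something with over 40 N, if the wrist force passes 120 N, or if a joint passes its speed limit or range.

## Robot

A 6-joint arm with a two-finger parallel gripper is mounted at the origin on a cart in front of the work surface, level with it; the furniture and walls round the work are solid. World frame = base frame: x ahead of the robot, y to its left, z up, the work surface at z = 0. Lengths are in m, angles in rad, forces in N, time in s.
With the tool pointing down it reaches from about 0.425 to 0.95 m from the base axis. Payload 14.7 kg.
Tool frame: the origin (TCP) lies at the very end of the fingers, on their centre line; the grasp point (between the pads) lies 19 mm behind it (arm.grip_point_offset is the distance from the TCP to the grasp point, in m); z points along the fingers, y is the line along which they close (so a half turn about z gives the same grasp; the last joint's range is limited). The gripper opens to 85 mm and grips with 20 to 120 N. Pads are 22 mm wide; open, the fingers measure 114 mm over their backs; the gripper's body (76 mm by 85 mm) begins 54 mm behind the grasp point. The pads swing forward as they close: fully open they stand 13 mm farther back than shut.
Start: joints at [-1.358, 0.48, 1.596, -0, 1.065, -0.047], TCP at [0.167, -0.628, 0.231] pointing down, gripper open.
Joint ranges: [-2.75, 2.75], [-0.82, 2.05], [0.23, 2.67], [-1.56, 4.7], [0.09, 2.69], [-2.92, 2.92]. Speed limits (rad/s): [1.89, 1.89, 2.39, 3.01, 3.01, 3.01].

## Interface

Orientations are given as a 3x3 rotation matrix whose columns are the frame's x, y, z axes.
In Python, from plant import arm, eyes, job_done gives the robot as it stands. Calls block until the motion is done:
- arm.move_to(position, orientation): joint-space move of the TCP to a pose.
- arm.move_straight(position, orientation=None, vel=0.15): straight line of the TCP; orientation=None keeps the orientation; vel is the mean speed in m/s.
- arm.movej(angles): joint-space move.
- arm.gripper_open() and arm.gripper_close(squeeze=None): open the fingers fully, or close them until they stop; squeeze is the grip in N (None keeps the last).
- arm.wait(seconds).
- arm.inverse_kinematics(position, orientation): joint angles nearest the present ones, or None.
- arm.read_state(): the state.
- eyes.read_camera(name): name is "scene" or "top" or "wrist"; returns the picture (420x560x3 uint8, red, green, blue); there is no depth.
- eyes.calibration(name): a dict with "fx", "fy", "cx", "cy" (pixels), "dist_coeffs" ([k1, k2, p1, p2, k3] as OpenCV has them; the pictures are not rectified), "world_from_camera" (4x4, takes a point from camera to world coordinates). Camera axes: x right, y down, z forward; pixel columns grow to the right and rows downward; lengths in m; the calibration is good to about 2 mm. A picture is of the moment at which its call begins: read the wrist's pose just before it. calibration takes no time and is no camera call; for the wrist camera it gives the pose at the moment of the call.
A pose or a line that the arm cannot do raises arm.Unreachable and nothing moves.
- job_done(): hands the job in; it is judged then, once.
The state is a dict: "time": time; "joint_positions": joint angles; "joint_vel": joint speeds; "joint_torque": joint torques, N m; "ee_pos": TCP position; "tool_rot": TCP orientation; "force": force on the tool from outside, world axes, zero at the start; "wrist_torque": the same for the moment, N m; "finger_gap": finger opening in m; "finger_force": force on a finger pad.
Only numpy, scipy, OpenCV 4.12 (cv2) and the standard library are available. Lean on these libraries where they do the work, as an engineer would, in place of code of your own. Each camera call takes 0.05 s, during which the arm holds its last target. There are 200 camera calls.

## Working session

There is one attempt and no reset: what is moved stays moved. The work goes in short steps, each a Python script; the robot and the scene stay as the last script left them, time stands still between calls to the robot, and variables do not carry over. Pictures are saved under pics/ and viewed, at most 10 in all, crops included, and the job is handed in when it is done.

```bash
mkdir -p pics; ls
python3 - <<'E'
from plant import arm,eyes
import cv2
for n in ["scene","top"]:
    cv2.imwrite(f"pics/{n}0.png",eyes.read_camera(n)[:,:,::-1])
    c=eyes.calibration(n);print(n,c)
s=arm.read_state();print(s['time'],s['ee_pos'],s['tool_rot'],s['force'])
E
```

```text
pics
scene {'fx': 469.1757262583918, 'fy': 469.1757262583918, 'cx': 272.5683834419962, 'cy': 216.66697681499195, 'dist_coeffs': array([0.03877106, 0.        , 0.        , 0.        , 0.        ]), 'world_from_camera': array([[ 0.83243722, -0.25307071,  0.49295384,  0.03355138],
       [-0.55405975, -0.36709042,  0.7471696 , -0.63556322],
       [-0.00812811, -0.89509767, -0.44579603,  0.49515458],
       [ 0.        ,  0.        ,  0.        ,  1.        ]])}
top {'fx': 456.09326849633663, 'fy': 456.09326849633663, 'cx': 277.8800497283566, 'cy': 214.7460670430253, 'dist_coeffs': array([-0.03255996,  0.        ,  0.        ,  0.        ,  0.        ]), 'world_from_camera': array([[-0.023372  , -0.9983924 ,  0.05163678,  0.45167525],
       [-0.99961544,  0.02256715, -0.01611528,  0.06308985],
       [ 0.01492408, -0.05199357, -0.9985359 ,  1.19353258],
       [ 0.        ,  0.        ,  0.        ,  1.        ]])}
0.1 [ 0.16691424 -0.62782951  0.23072935] [[ 9.66448083e-01  2.56861912e-01 -2.45451031e-04]
 [ 2.56862027e-01 -9.66447514e-01  1.04976795e-03]
 [ 3.24298653e-05 -1.07759328e-03 -9.99999419e-01]] [-0.36831752  0.88060945 -0.32268986]
```

View pics/scene0.png

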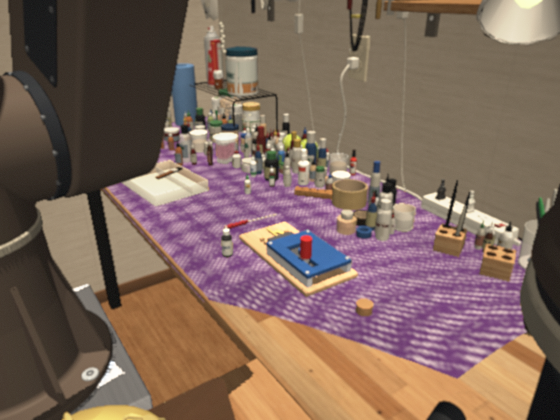

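View pics/top0.png

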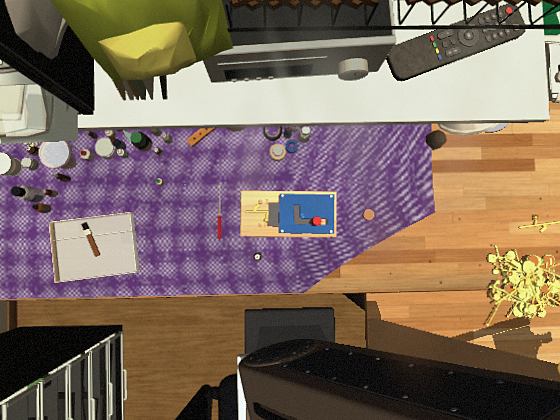

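The scene shows the jig with the red knob at (306,246). In the top view the blue cover spans about (279..336, 193..235), the knob is at (317,221) and the slot runs left and then up. The bottle is at (257,257), the cork at (369,214) and the screwdriver at (220,215).

```bash
cat > h.py <<'E'
import numpy as np,cv2
from plant import arm,eyes
def p2w(name,px,z,c=None):
    c=c or eyes.calibration(name)
    K=np.array([[c['fx'],0,c['cx']],[0,c['fy'],c['cy']],[0,0,1]])
    u=cv2.undistortPoints(np.array(px,float).reshape(-1,1,2),K,c['dist_coeffs']).reshape(-1,2)
    T=c['world_from_camera']; d=np.c_[u,np.ones(len(u))]@T[:3,:3].T
    return T[:3,3]+d*((z-T[2,3])/d[:,2])[:,None]
def big(mask):
    n,l,st,ce=cv2.connectedComponentsWithStats(mask.astype(np.uint8))
    i=1+np.argmax(st[1:,4]); return l==i,ce[i],st[i]
def blue(im):
    r,g,b=[im[...,i].astype(int) for i in range(3)]; return (b>90)&(b-r>70)&(g-r>20)
def red(im):
    r,g,b=[im[...,i].astype(int) for i in range(3)]; return (r>110)&(r-g>80)&(r-b>80)
E
python3 - <<'E'
from h import *
im=cv2.imread('pics/top0.png')[:,:,::-1]
m,_,_=big(blue(im)); cnt=np.argwhere(m)[:,::-1].astype(np.float32)
w=p2w('top',cnt,0.038)[:,:2]
r=cv2.minAreaRect((w*1000).astype(np.float32));print(r)
k=red(im);k[:,:280]=0;m,ce,st=big(k);print(ce,st,p2w('top',[ce],0.075))
print('bottle,cork,sd',p2w('top',[[257,257],[369,214],[220,215]],0.02))
s=arm.read_state()
for p in [(.40,-.05,.05),(.45,-.0,.05),(.47,0,.05)]:
  for R in (np.array([[1,0,0],[0,-1,0],[0,0,-1.]]),np.array([[0,1,0],[1,0,0],[0,0,-1.]])):
    print(p,arm.inverse_kinematics(p,R))
E
```

```text
((514.319580078125, -27.32232666015625), (137.66673278808594, 96.65304565429688), 88.6532974243164)
[316.64516129 220.5       ] [313 217   9   8  62] [[ 0.49320468 -0.04990643  0.075     ]]
bottle,cork,sd [[ 0.40513392  0.10020513  0.02      ]
 [ 0.50896477 -0.19168887  0.02      ]
 [ 0.51507341  0.19307989  0.02      ]]
(0.4, -0.05, 0.05) [-1.99591002e-01  4.74664507e-01  2.29988572e+00 -4.44089210e-16
  3.67042431e-01  1.37120532e+00]
(0.4, -0.05, 0.05) [-1.99591002e-01  4.74664507e-01  2.29988572e+00 -4.44089210e-16
  3.67042431e-01 -1.99591002e-01]
(0.45, -0.0, 0.05) [-6.73843165e-02  5.09293510e-01  2.19713809e+00 -4.44089210e-16
  4.35161056e-01  1.50341201e+00]
(0.45, -0.0, 0.05) [-6.73843165e-02  5.09293510e-01  2.19713809e+00 -4.44089210e-16
  4.35161056e-01 -6.73843165e-02]
(0.47, 0, 0.05) [-6.45128252e-02  5.25099677e-01  2.15281423e+00 -4.44089210e-16
  4.63678745e-01  1.50628350e+00]
(0.47, 0, 0.05) [-6.45128252e-02  5.25099677e-01  2.15281423e+00 -4.44089210e-16
  4.63678745e-01 -6.45128252e-02]
```

Run:
```python
from h import *
from scipy.optimize import least_squares
s=arm.read_state();R0=s['tool_rot'];p0=s['ee_pos']
c=eyes.calibration('wrist');T=c['world_from_camera'];print('cam in tool',R0.T@(T[:3,3]-p0),'\n',R0.T@T[:3,:3],c['fx'])
def Rt(t): # tool y along world y(-), tilt t: tool z leans to +x
    return np.array([[np.cos(t),0,np.sin(t)],[0,-1,0],[np.sin(t),0,-np.cos(t)]])
D=[]
for t in (-.3,-.15,0,.1,.2,.3):
  for x in (.45,.5,.55):
    for z in (.05,.2):
      for y in (0,):
        q=arm.inverse_kinematics((x,y,z),Rt(t))
        if q is not None:D.append((x,z,t,*q))
        elif z<.1:print('no',x,t)
D=np.array(D)
x,z,t,q1,q2,q3,q4,q5,q6=D.T
def f(p):
    a1,L1,L2,ph,d1,h=p
    a=q2+q3+ph
    return np.r_[a1+L1*np.sin(q2)+L2*np.sin(a)-(x-h*np.sin(t)), d1+L1*np.cos(q2)+L2*np.cos(a)-(z+h*np.cos(t))]
r=least_squares(f,[.1,.5,.5,0,.4,.3]);print(r.x.round(3),abs(r.fun).max(),len(D))
for R in D[::2]:print(R.round(2))
```

```text
cam in tool [ 0.07275166  0.00055185 -0.14142551] 
 [[ 5.48808211e-04 -9.59281010e-01 -2.82452902e-01]
 [ 9.99999847e-01  5.46554406e-04  8.67715058e-05]
 [ 7.11376203e-05 -2.82452906e-01  9.59281164e-01]] 375.64358219021517
no 0.45 0.3
no 0.5 0.3
no 0.55 0.3
[0.001 0.597 0.446 0.073 0.318 0.372] 0.00014116212506154469 33
[ 0.45  0.05 -0.3  -0.05  0.63  1.96 -0.02  0.86  1.53]
[ 0.5   0.05 -0.3  -0.05  0.68  1.84 -0.02  0.93  1.53]
[ 0.55  0.05 -0.3  -0.05  0.72  1.71 -0.02  1.01  1.54]
[ 0.45  0.05 -0.15 -0.06  0.56  2.07 -0.01  0.65  1.52]
[ 0.5   0.05 -0.15 -0.05  0.61  1.96 -0.01  0.73  1.53]
[ 0.55  0.05 -0.15 -0.05  0.65  1.84 -0.01  0.8   1.53]
[ 0.45  0.05  0.   -0.07  0.51  2.2  -0.    0.44  1.5 ]
[ 0.5   0.05  0.   -0.06  0.55  2.09 -0.    0.51  1.51]
[ 0.55  0.05  0.   -0.06  0.59  1.97 -0.    0.58  1.52]
[ 0.45  0.05  0.1  -0.07  0.49  2.28  0.03  0.28  1.47]
[ 0.5   0.05  0.1  -0.07  0.52  2.17  0.02  0.35  1.49]
[ 0.55  0.05  0.1  -0.06  0.56  2.06  0.01  0.42  1.5 ]
[ 0.45  0.05  0.2  -0.08  0.48  2.36  0.15  0.11  1.34]
[ 0.5   0.05  0.2  -0.07  0.51  2.25  0.08  0.18  1.42]
[ 0.55  0.05  0.2  -0.06  0.54  2.14  0.05  0.26  1.46]
[ 0.45  0.2   0.3  -0.09  0.12  2.3   0.06  0.42  1.43]
[ 0.55  0.2   0.3  -0.07  0.26  2.11  0.04  0.48  1.47]
```

```bash
cat >> h.py <<'E'
RD=np.array([[-1,0,0],[0,1,0],[0,0,-1.]])
E
python3 - <<'E'
from h import *
arm.gripper_close(20)
arm.move_to((.43,-.03,.22),RD)
s=arm.read_state();c=eyes.calibration('wrist');im=eyes.read_camera('wrist')
cv2.imwrite('pics/w0.png',im[:,:,::-1]);np.save('w0.npy',c['world_from_camera'])
print(s['time'],s['ee_pos'],s['force'],s['finger_gap'])
m,_,_=big(blue(im)|red(im)); w=p2w('wrist',np.argwhere(m)[:,::-1],0.038,c)[:,:2]
print(cv2.minAreaRect((w*1000).astype(np.float32)))
E
```

```text
3.1917 [ 0.43025936 -0.03046347  0.22003904] [-0.28020591 -0.48561806  0.63738384] 0.0002805173745963335
((513.4869384765625, -27.15656280517578), (138.8271484375, 99.91654968261719), 88.09564971923828)
```

View pics/w0.png

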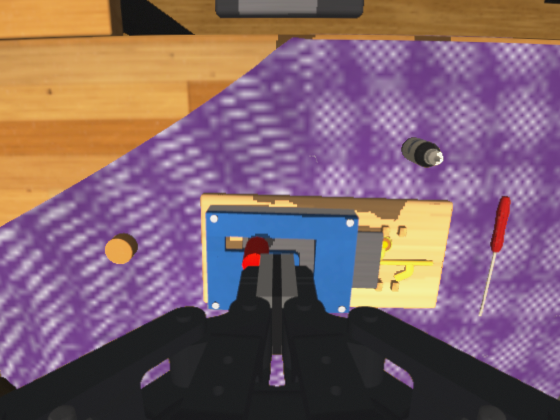

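Run:
```python
from h import *
im=cv2.imread('pics/w0.png');c=eyes.calibration('wrist');c['world_from_camera']=np.load('w0.npy')
cv2.imwrite('pics/w0c.png',cv2.resize(im[200:320,195:365],None,fx=4.6,fy=4.6,interpolation=cv2.INTER_CUBIC))
print(p2w('wrist',[[228,242],[320,242],[301,242]],.038,c))
```

```text
[[ 0.49058972 -0.0756894   0.038     ]
 [ 0.49065593  0.00953342  0.038     ]
 [ 0.49062279 -0.00807742  0.038     ]]
```

View pics/w0c.png

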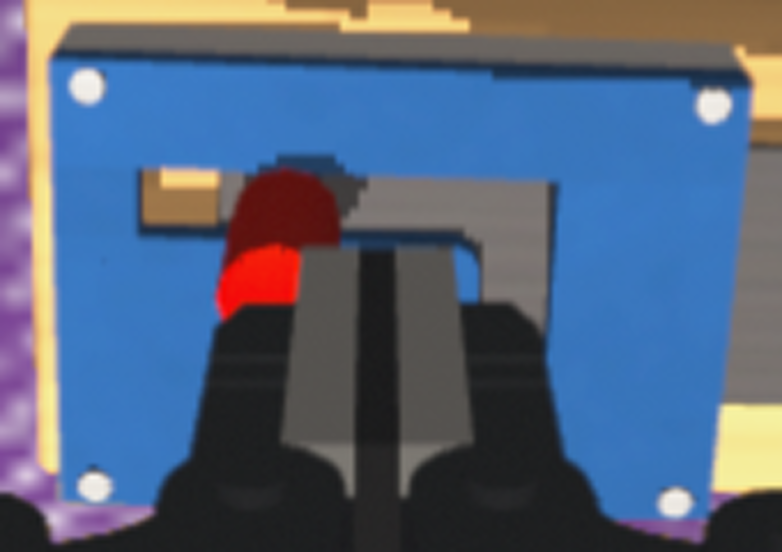

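The crop shows the slot's long leg from crop (140,170..235) to (553,183). The knob's foot spans crop x 228..340 with its robot-side edge at row 170, and the knob's top is partly hidden behind the fingers.

Run:
```python
from h import *
c=eyes.calibration('wrist');c['world_from_camera']=np.load('w0.npy')
f=lambda L,z:p2w('wrist',np.array(L)/4.6+[195,200],z,c).round(4)
print('slot edges',f([[140,170],[140,235],[553,183],[553,300]],.038))
print('knob base left,right,near',f([[230,230],[340,230],[287,170]],.042))
print('knob top left',f([[217,295]],.082))
print('screws',f([[87,86],[713,105],[95,486],[676,502]],.0395))
```

```text
slot edges [[ 0.4856 -0.0779  0.038 ]
 [ 0.4997 -0.0784  0.038 ]
 [ 0.4884  0.005   0.038 ]
 [ 0.5142  0.0058  0.038 ]]
knob base left,right,near [[ 0.4969 -0.0598  0.042 ]
 [ 0.4969 -0.0377  0.042 ]
 [ 0.484  -0.0482  0.042 ]]
knob top left [[ 0.4921 -0.0588  0.082 ]]
screws [[ 0.4673 -0.0874  0.0395]
 [ 0.4714  0.036   0.0395]
 [ 0.5569 -0.0902  0.0395]
 [ 0.5609  0.0333  0.0395]]
```

```bash
cat >> h.py <<'E'
yaw=-0.032
ex=np.array([np.cos(yaw),np.sin(yaw),0]);ey=np.array([-np.sin(yaw),np.cos(yaw),0])
RJ=np.c_[-ex,ey,[0,0,-1.]]
C=np.array([.4955,-.0015,0])   # slot_corner estimate
def J(a,b,z): return C+a*ex+b*ey+[0,0,z]   # point at jig offsets from the corner
def F(): return np.mean([arm.read_state()['force'] for _ in range(2)],axis=0)
def push(a0,b0,da,db,z,L,fine,lim,F0):
    """step from offset (a0,b0) along (da,db) up to L m; 1 mm steps beyond 'fine'; stop at force lim"""
    d=0;d3=da*ex+db*ey
    while d<L:
        d=min(L,d+(.004 if d<fine-.0039 else .001))
        arm.move_straight(J(a0+da*d,b0+db*d,z),RJ,vel=.03)
        f=F()-F0; s=arm.read_state(); p=s['ee_pos']-C
        print(f"{d*1e3:.0f} act {p@ex*1e3:.1f} {p@ey*1e3:.1f} push {-f@d3:.1f} F {f.round(1)} t {s['time']:.1f}")
        if -f@d3>lim: break
    return d
E
python3 - <<'E'
from h import *
a,b=0,-.088
arm.move_to(J(a,b,.13),RJ); arm.move_straight(J(a,b,.06),RJ)
arm.wait(.2);F0=F();np.save('F0.npy',F0);print(F0,arm.read_state()['ee_pos'])
push(a,b,0,1,.06,.060,.02,9,F0)
cv2.imwrite('pics/s1.png',eyes.read_camera('scene')[:,:,::-1])
E
```

```text
[-0.07685938 -0.26853433  0.4954338 ] [ 0.4933646  -0.08953114  0.06106686]
4 act 0.1 -83.8 push -0.8 F [-0.1  0.8 -0.9] t 4.9
8 act -0.0 -79.8 push -1.3 F [-0.2  1.3 -1.3] t 5.2
12 act -0.0 -75.8 push -0.2 F [-0.7  0.2 -1.3] t 5.5
16 act 0.0 -71.8 push -0.6 F [-0.4  0.6 -0.8] t 5.8
20 act -0.0 -67.8 push -0.6 F [0.9 0.6 0.5] t 6.0
21 act 0.0 -67.0 push -0.2 F [ 0.6  0.2 -0.4] t 6.3
22 act 0.0 -66.0 push 1.8 F [ 0.3 -1.8  0.2] t 6.5
23 act -0.0 -64.9 push 0.5 F [ 0.5 -0.6  0.1] t 6.8
24 act 0.0 -64.0 push -0.6 F [ 0.1  0.6 -0. ] t 7.0
25 act 0.0 -62.9 push 1.0 F [ 0.1 -1.  -0.6] t 7.3
26 act -0.0 -61.9 push 0.5 F [ 0.4 -0.5 -1.1] t 7.5
27 act 0.0 -61.0 push 0.6 F [ 0.2 -0.6  0.1] t 7.8
28 act 0.0 -59.9 push -0.1 F [0.9 0.1 0.1] t 8.0
29 act -0.0 -58.9 push 0.3 F [-0.1 -0.3 -0.3] t 8.3
30 act 0.0 -57.9 push -0.4 F [-1.3  0.4 -1. ] t 8.5
31 act -0.0 -56.9 push 0.7 F [ 0.1 -0.7 -0.1] t 8.8
32 act 0.0 -55.9 push 0.7 F [-0.1 -0.7 -0. ] t 9.0
33 act 0.0 -54.9 push 1.0 F [ 0.6 -1.  -0.2] t 9.3
34 act -0.0 -53.9 push 0.1 F [ 0.3 -0.1 -0.6] t 9.5
35 act -0.0 -52.9 push 1.7 F [ 0.2 -1.7  0.4] 
[... 627 characters left out ...]
2] t 12.8
48 act -0.0 -39.9 push 0.7 F [ 0.3 -0.7 -0.9] t 13.0
49 act 0.0 -38.9 push -0.3 F [ 1.8  0.2 -0.4] t 13.3
50 act -0.0 -37.9 push 0.7 F [ 0.  -0.7 -0.2] t 13.5
51 act 0.0 -36.9 push 1.2 F [ 1.  -1.2 -0.1] t 13.8
52 act 0.0 -35.9 push -0.5 F [-0.   0.5 -1.2] t 14.0
53 act -0.0 -34.9 push 0.2 F [ 0.6 -0.2  0.2] t 14.3
54 act -0.0 -33.9 push 0.0 F [ 0.5 -0.1  0.1] t 14.5
55 act -0.0 -32.9 push -0.4 F [ 0.6  0.4 -0.4] t 14.8
56 act -0.0 -31.9 push -0.3 F [-0.3  0.3 -1.3] t 15.0
57 act -0.0 -30.9 push -0.5 F [ 0.4  0.5 -2.1] t 15.3
58 act -0.0 -29.9 push 0.4 F [-0.1 -0.4 -0. ] t 15.5
59 act -0.0 -29.0 push 0.5 F [ 0.2 -0.5 -0. ] t 15.8
60 act -0.0 -27.9 push 0.6 F [ 1.3 -0.7  0.5] t 16.0
```

Run:
```python
import cv2
im=cv2.imread('pics/s1.png');cv2.imwrite('pics/s1c.png',cv2.resize(im[190:310,220:380],None,fx=4.8,fy=4.8,interpolation=cv2.INTER_CUBIC))
```

```text
(no output)
```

View pics/s1c.png

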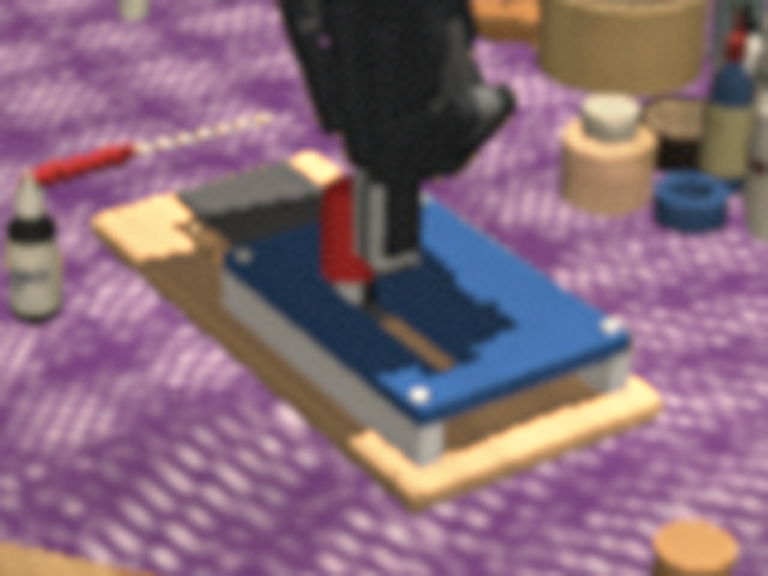

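The knob has been pushed along: it sits against the fingers near the corner, with the slot clear behind it, and the bolt is partly across. I'll finish the long leg in fine steps.

Run:
```python
from h import *
F0=np.load('F0.npy');b=-.0235
arm.move_straight(J(0,b,.06),RJ,vel=.03)
while b<-.010:
    b+=.0007
    arm.move_straight(J(0,b,.06),RJ,vel=.03)
    f=F()-F0;s=arm.read_state();p=-f@ey
    print(f"{b*1e3:.1f} act {(s['ee_pos']-C)@ey*1e3:.1f} push {p:.1f} t {s['time']:.1f}")
    if p>5:break
cv2.imwrite('pics/s2.png',eyes.read_camera('scene')[:,:,::-1])
```

```text
-22.8 act -22.9 push 3.5 t 16.6
-22.1 act -22.4 push 7.5 t 16.9
```

Run:
```python
from h import *
arm.move_straight(J(0,-.032,.06),RJ)
arm.move_straight(J(-.03,-.04,.12),RJ,vel=.25)
arm.move_straight(J(-.055,0,.10),RJ,vel=.25)
print(arm.read_state()['time'])
a=eyes.read_camera('scene')
cv2.imwrite('pics/s3.png',a[:,:,::-1])
m=red(a);m[:,:270]=0;m,ce,st=big(m);print(ce,st)
cv2.imwrite('pics/s3c.png',cv2.resize(a[190:310,220:380,::-1],None,fx=4.8,fy=4.8,interpolation=cv2.INTER_CUBIC))
```

```text
17.9667
[291.01507538 235.32663317] [286 225  11  22 199]
```

View pics/s3c.png

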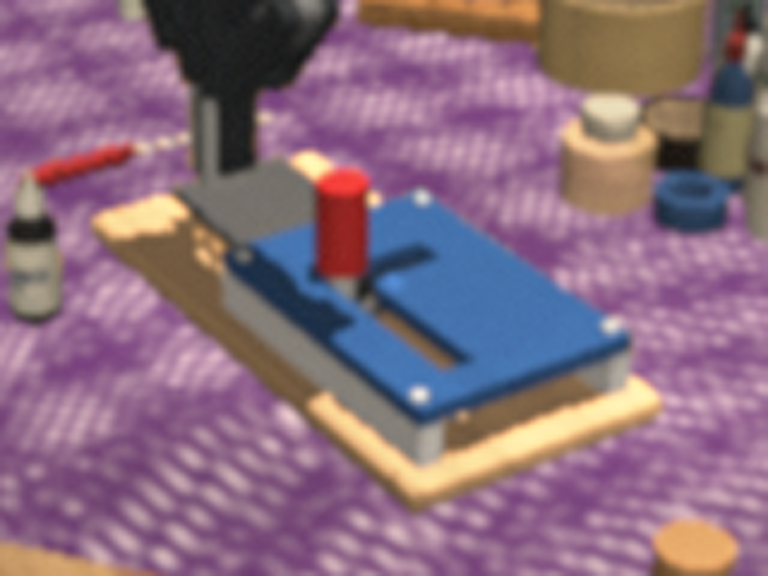

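Run:
```python
from h import *
g=lambda L,z:[((p-C)@ex*1e3,(p-C)@ey*1e3) for p in p2w('scene',L,z)]
print(g([[291.0,235.3]],.062), 'initial',g([[306,247]],.062))
print('screws',g(np.array([[419,394],[612,325],[422,198],[243,256]])/4.8+[220,190],.0395))
```

```text
[(np.float64(1.5646919378454844), np.float64(5.235642727545858))] initial [(np.float64(-0.10022131490112726), np.float64(-46.516529717282204))]
screws [(np.float64(-26.109552710508925), np.float64(-87.81210650161012)), (np.float64(64.51419326996886), np.float64(-88.40354957941608)), (np.float64(63.31115827588142), np.float64(34.835314887553075)), (np.float64(-27.113637338963148), np.float64(33.574076300560606))]
```

The knob stands at the corner (342,220 in the crop) with the bolt across and the key undisturbed. Next is the short-leg push.

Run:
```python
from h import *
F0=np.load('F0.npy');b=.0015;a=-.045
arm.move_straight(J(a,b,.06),RJ)
a=-.027;arm.move_straight(J(a,b,.06),RJ,vel=.06)
while a<.020:
    a+=.003 if a<.0075 else .0007
    if a<-.02: a=a-.001
    arm.move_straight(J(a,b,.06),RJ,vel=.03)
    f=F()-F0;s=arm.read_state();p=-f@ex
    print(f"{a*1e3:.1f} act {(s['ee_pos']-C)@ex*1e3:.1f} push {p:.1f} side {-f@ey:.1f} z {f[2]:.1f} t {s['time']:.1f}")
    if p>6 or s['time']>33:break
```

```text
-25.0 act -25.1 push -0.2 side -0.8 z -0.4 t 19.1
-23.0 act -23.0 push -0.7 side -0.6 z -0.7 t 19.4
-21.0 act -21.0 push 0.8 side -0.7 z -1.3 t 19.6
-18.0 act -17.7 push 0.1 side -0.2 z -1.3 t 19.9
-15.0 act -14.6 push -0.8 side -0.5 z -0.5 t 20.1
-12.0 act -11.7 push 0.0 side -0.3 z -0.5 t 20.4
-9.0 act -8.7 push 0.7 side -1.3 z -0.7 t 20.6
-6.0 act -5.7 push 0.7 side 0.8 z -0.3 t 20.9
-3.0 act -2.7 push 0.8 side -0.8 z -1.2 t 21.1
-0.0 act 0.3 push -0.8 side -0.2 z -0.2 t 21.4
3.0 act 3.3 push -1.0 side 0.3 z -0.9 t 21.6
6.0 act 6.3 push -0.2 side -0.1 z -0.7 t 21.9
9.0 act 9.2 push 0.0 side -0.9 z -1.0 t 22.1
9.7 act 9.7 push 1.2 side -0.0 z 0.1 t 22.4
10.4 act 10.3 push 1.4 side -0.1 z -0.4 t 22.6
11.1 act 11.1 push 1.6 side -0.4 z 0.4 t 22.9
11.8 act 11.9 push 1.4 side -0.0 z 0.7 t 23.1
12.5 act 12.6 push 1.6 side 0.0 z 0.9 t 23.4
13.2 act 13.3 push 1.7 side -0.2 z -0.4 t 23.6
13.9 act 13.6 push 4.0 side 0.1 z 2.3 t 23.9
14.6 act 13.7 push 7.0 side 0.5 z 4.6 t 24.1
```

Run:
```python
from h import *
arm.move_straight(J(-.03,.0015,.06),RJ)
arm.move_straight(J(-.055,.0,.12),RJ,vel=.25)
a=eyes.read_camera('scene');s=arm.read_state();print(s['time'],s['force'])
m=red(a);m[:,:270]=0;m,ce,st=big(m);print(ce,st,[((p-C)@ex*1e3,(p-C)@ey*1e3) for p in p2w('scene',[ce],.062)])
cv2.imwrite('pics/s4c.png',cv2.resize(a[190:310,220:380,::-1],None,fx=4.8,fy=4.8,interpolation=cv2.INTER_CUBIC))
```

```text
25.05 [ 0.00665913 -0.50714185 -0.71366591]
[306.67914439 230.06951872] [302 220  11  22 187] [(np.float64(39.19915630886293), np.float64(6.36010726131986))]
```

View pics/s4c.png

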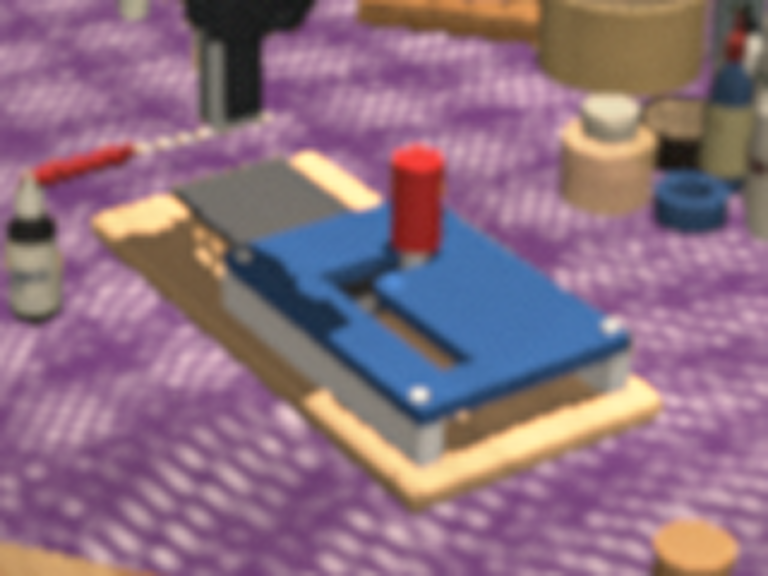

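The knob is at the end of the short leg, about 37 mm of travel from the corner. It stands down in the slot, the bolt is across, and the robot is clear.

```bash
python3 -c "
from plant import job_done
print(job_done())"
```

```text
the job is handed in; nothing more can be done
None
```

I pushed the knob to the corner and then to the hard stop at the end of the short leg. The bolt is across over the key, and I handed the job in at about 25 s of the 40 s; no verdict came back.

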